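# Snap the spring-gate S-hook onto the crossbar and hang the wax pot from it

## Task

Hang the wax pot up over the white drip plate. Take the tall S-hook with the spring gate out of the wooden block, bring it over the stand's crossbar and press it down, feeling for the bar and not leaning on it, until the gate has snapped shut behind the bar; let the hook hang there by itself. Then carry the pot by its wooden grip, keeping it level, lay the middle of its wire bail in the hook's open lower curl, let its weight down gently and leave it hanging still, clear of everything else; do not disturb the short hook, the tins or the wax block.

Things in the scene. Friction and masses are not known exactly. Their poses are not given: they have to be found in the camera images.
- snap_hook: Tall S-hook of 9 mm steel bar, 150 mm high, 0.12 kg, upright in either slot of the wooden block; the only one with a gate. Origin: centre of its foot; z up, the S lies in its x-z plane, 9 mm thick along y. -x: the open side of the lower curl, towards the robot. A straight shank slants from (x -15.5, z 99 mm) below the gate's hinge down to (x 15.5, z 30).
- hook_flanks (a point): On the tall hook, 128 mm above its foot, midway between the two parallel flanks of the upper curl: flat outer faces at x = -20 and +20 mm, from z = 109 to 130 mm above the foot. Grip here from above, fingers closing along the hook's x (40 mm across); the crossbar passes between the fingers. The round crown above ends at z = 150.
- hook_nose (a point): End of the upper curl's short +x flank (x 15.5, z 109 mm on the tall hook): centre of its round end, radius 4.5 mm. The bar comes in from the +x side below this nose and above the shank, then up between the flanks (22 mm apart inside).
- crown_seat (a point): Where the axis of the 12 mm crossbar lies when fully seated in the crown of the tall hook: 135 mm above its foot, at x = 0. The crown stops the bar there.
- curl_seat (a point): Where the axis of the pot's 6 mm bail lies when hung in the tall hook's lower curl: 12 mm above its foot, x = 0. The curl (inner radius 11 mm about x 0, z 20) has no gate and is open upwards and to -x; its round tip, radius 4.5 mm, is centred at (x -20.5, z 34).
- gate (a joint): Brass spring gate of the tall hook: 0 shut, 1.2 rad wide open (swung up, inwards). 5 mm rod, hinged inside the -x flank at (x -12.5, z 103), shut it slopes up 20 degrees to the nose. It opens only inwards, when the bar presses it from below: yields at about 6 N, the push falls off as the bar slides past, and it snaps shut once the bar is in the crown, clearing a seated bar by 1 mm.
- stand: Bar stand, fixed: feet, two 16 mm square uprights 326 mm high at y = -115 and +115 mm, white drip plate between (10 mm thick). Round steel crossbar, 12 mm thick, along y at x = 0, free for 200 mm between clamp blocks whose knobs reach to x = -41. Its height is set by hand and not measured: axis 247 to 292 mm above the bench; rigid. Origin: on the bench midway; -x towards the robot.
- wax_pot: Aluminium wax pot, 79 mm across, 55 mm high, 0.2 to 0.35 kg, half full of set wax, on the bench. Stiff 6 mm wire bail (does not fold) in its y-z plane. Origin: centre of the underside, z up; a wooden grip sticks out to -x.
- pot_grip (a point): Centre of the pot's wooden side grip: 60 mm long (x), 14 mm thick (y), 24 mm high, at x -88, z 63 mm on the pot. Grip from above, fingers closing along the pot's y.
- bail_top (a point): Middle of the pot's bail, on the wire's axis in a shallow crimp, at x 0, z 102 mm on the pot (105 mm at y = -10 and +10); the wire runs along the pot's y here.
- hook_block: Wooden block 78 x 124 x 36 mm, fixed to the bench, with two slots 24 mm deep at y = -32 and +32 mm, along its x, in which the two hooks stand loosely. Origin: centre of the underside.
- plain_hook: The short plain S-hook, 88 mm high, no gate, in the other slot of the block: leave it there. Origin: centre of its foot.
- candle_tin: Small candle tin, 78 mm across, 60 mm high, in front of the stand and to its right: leave it. Origin: centre of the underside.
- empty_tin: Empty ribbed tin, 68 mm across, 76 mm high, right of the stand: leave it. Origin: centre of the underside.
- wax_block: Cut wax block, 44 x 62 x 28 mm, in front of the stand: leave it. Origin: centre of the underside.

How it is judged:
On the way, in this order (a step that is already met when the one before it is completed fails the run):
1. the crossbar, pressing from below, swings the hook's gate open (value of joint gate above 0.7 rad and contact force between snap_hook and stand above 0.5 N), for 0.04 s.
2. the tall hook hangs by itself from the crossbar, the bar inside its shut gate, the fingers off it and the pot not yet on it (value of joint gate below 0.12 rad and contact force between gate_c0 and stand below 0.2 N and angle between snap_hook's own z axis and vertical below 0.3 rad and contact force between snap_hook and stand above 0.7 N and contact force between snap_hook and the fingers below 0.1 N and contact force between wax_pot and snap_hook below 0.1 N), for 0.3 s.
At the end, for the whole second after the job is handed in: The tall hook hangs by its crown on the crossbar, gate shut (0.12 rad), and carries the pot: bail middle in the lower curl (12 mm along x, 20 along y, 10 in height), pot and hook within 0.3 rad of upright, at rest (0.05 m/s), the pot over 12 mm off the bench and clear of the stand (value of joint gate below 0.12 rad and contact force between each of gate_c0, wax_pot and stand below 0.2 N and angle between each of snap_hook, wax_pot's own z axis and vertical below 0.3 rad and contact force between snap_hook and stand above 2.2 N and contact force between wax_pot and snap_hook above 1.3 N and x of bail_top in the frame of snap_hook between -0.012 and 0.012 m and y of bail_top in the frame of snap_hook between -0.02 and 0.02 m and z of bail_top in the frame of snap_hook between 0.004 and 0.022 m and height (world z) of wax_pot above 0.012 m and linear speed of each of wax_pot, snap_hook below 0.05 m/s); the robot touches nothing.
It fails at once if the hook is pressed against the stand with over 25 N (contact force between snap_hook and stand above 25 N).
It fails at once if the pot is forced against the hook with over 15 N (contact force between wax_pot and snap_hook above 15 N).
It fails at once if the fingers press on the stand with over 15 N (contact force between the fingers and stand above 15 N).
It fails at once if the pot is tipped by more than 0.5 rad (angle between wax_pot's own z axis and vertical above 0.5 rad).
It fails at once if the short hook, a tin or the wax block is moved by more than 25 mm (distance of any of plain_hook, candle_tin, empty_tin, wax_block from where it was at the start of the episode above 0.025 m).
It also fails if it takes over 72 s, if anything falls off the work surface, if the arm or the gripper's body presses on something with over 40 N, if the wrist force passes 120 N, or if a joint passes its speed limit or range.

## Robot

A 7-joint arm with a two-finger parallel gripper is mounted at the origin on a cart in front of the work surface, level with it; the furniture and walls round the work are solid. World frame = base frame: x ahead of the robot, y to its left, z up, the work surface at z = 0. Lengths are in m, angles in rad, forces in N, time in s.
With the tool pointing down it reaches from about 0.4 to 0.85 m from the base axis. Payload 4.5 kg.
Tool frame: the origin (TCP) lies at the very end of the fingers, on their centre line; the grasp point (between the pads) lies 19 mm behind it; z points along the fingers, y is the line along which they close (so a half turn about z gives the same grasp; the last joint's range is limited). The gripper opens to 88 mm and grips with 3 to 60 N. Pads are 18 mm wide; open, the fingers measure 123 mm over their backs; the gripper's body (75 mm by 187 mm) begins 45 mm behind the grasp point.
Start: joints at [-1.249, 0.689, -0.195, 1.565, 0.157, 0.902, -0.215], TCP at [0.177, 0.599, 0.239] pointing down, gripper open.
Joint ranges: [-3.01, 3.01], [-0.46, 2.08], [-1.47, 1.51], [0.13, 2.56], [-1, 4.14], [0.04, 2.09], [-2.66, 2.66]. Speed limits (rad/s): [2.57, 2.57, 3.14, 3.14, 3.14, 3.14, 3.14].

## Interface

Orientations are given as a rotation vector (axis times angle).
In Python, from workcell import * gives the robot as it stands. The module is installed in compiled form; this text tells all that it offers.
- The arm moves only by the tool servo_tool, never from a script. Its argument "moves" is a list of rows, each an object with "dp": the shift along the world's x, y, z in mm, a list of three; "twist": the turn about the world's z in degrees. A call has 1 to 5 rows; each row is the pose to reach, as a shift and turn from the pose commanded when the call began; what a row does not reach only later rows make up. A row lasts 1/10 s, in which the tool goes at most 50 mm and 8.59 degrees, less where a joint would pass 70% of its speed; a pose out of reach is approached as far as the arm can. A call with a gripper value outside its range is refused whole. "gripper" is the finger opening in mm, from 0 to 88.1, set as the call begins (left out, the last holds). The fingers move at their own pace and stop on an object; "newtons" is the grip in N (left out, the last holds). Time passes only in rows, so rows that repeat a pose let the fingers close. It gives the time, the measured TCP pose, the force, the opening and the grip force at its end, in the units of the state.
- sense(): the state, without advancing time (a new reading comes with each control period).
- snapshot(name): name is "scene" or "top" or "wrist"; returns a dict with "frame" (480x640x3 uint8, red, green, blue), "fx", "fy", "cx", "cy" (pixels), "eye" and "rotation" of the camera in the world. Camera axes: x right, y down, z forward; pixel columns grow to the right and rows downward; lengths in m; the calibration is good to about 2 mm. The wrist camera is an equidistant fisheye: a pixel r from the principal point sees the ray r / f radians off the axis. A picture is of the moment at which its call begins. There is no depth.
- finish_job(): hands the job in; it is judged then, once.
Trained networks look in a picture, given as the dict that the camera call returned (one of the last four; its "shot" number tells which), for a name from the list of things; names that differ only in an ending like _2 or _b are one class to them, and where a whole thing is asked for, a point or a joint stands for the part that bears it (a point fixed in the world has none). Each returns a list of dicts, best first, with "p" (0 to 1); they miss things now and then, are a little off and sometimes report something else, mostly with a low value. They report only what shows in the picture. A call takes as long as a camera call.
- spot_in(label, picture): "point" ([x, y, z] in m, in world coordinates, good to about 4 mm: the middle of the surface that is visible of it).
- place_of(label, picture): "point" ([x, y, z] in m, in world coordinates, good to about 4 mm: a listed point, or the origin of a listed thing).
The state is a dict: "clock": time; "q": joint angles; "qvel": joint speeds; "joint_efforts": joint torques, N m; "eef_pos": TCP position; "orientation": TCP orientation; "wrist_force": force on the tool from outside, world axes, zero at the start; "moment": the same for the moment, N m; "width": finger opening in m; "finger_force": force on a finger pad.
Only numpy, scipy, OpenCV 4.12 (cv2) and the standard library are available. Lean on these libraries where they do the work, as an engineer would, in place of code of your own. Each camera call takes 0.05 s, during which the arm holds its last target. There are 200 camera calls.

## Working session

There is one attempt and no reset: what is moved stays moved. The work goes in short steps, Python scripts to look and compute and a tool call to move; the robot and the scene stay as the last step left them, time stands still between calls to the robot, and variables do not carry over. Pictures are saved under pics/ and viewed, at most 10 in all, crops included, and the job is handed in when it is done.

Besides the shell and the picture viewer there is one more tool, called after "Emit:" as name([rows], argument=value, ...), one row to a line, values as JSON. servo_tool: Moves the arm, as the interface text tells. Its arguments: {"type":"object","properties":{"moves":{"type":"array","items":{"type":"object","properties":{"dp":{"type":"array","items":{"type":"number"}},"twist":{"type":"number"}}}},"gripper":{"type":"number"},"newtons":{"type":"number"}},"required":["moves"]}

```bash
mkdir -p pics
cat > h.py <<'E'
from workcell import *
import numpy as np, cv2
def save(p,n): cv2.imwrite('pics/'+n+'.png',cv2.cvtColor(p['frame'],cv2.COLOR_RGB2BGR))
def px(p,X):
    R=np.array(p['rotation']);
    if R.ndim==1: R=cv2.Rodrigues(R)[0]
    c=R.T@(np.array(X)-p['eye']); return p['fx']*c[0]/c[2]+p['cx'],p['fy']*c[1]/c[2]+p['cy']
E
python3 - <<'E'
from h import *
s=sense(); print({k:np.round(v,3).tolist() for k,v in s.items()})
for c in ['scene','top']:
    p=snapshot(c); save(p,c+'0'); print(c,np.round(p['eye'],3),p['fx'],np.round(p['rotation'],2).tolist())
    for n in ['snap_hook','hook_flanks','hook_nose','stand','wax_pot','pot_grip','bail_top','hook_block','plain_hook','candle_tin','empty_tin','wax_block']:
        r=place_of(n,p); print(n,[(np.round(a['point'],3).tolist(),round(a['p'],2),np.round(px(p,a['point'])).tolist()) for a in r[:2]])
E
```

```text
{'clock': 0.0, 'q': [-1.249, 0.69, -0.195, 1.566, 0.157, 0.902, -0.215], 'qvel': [0.001, 0.0, -0.001, 0.001, 0.0, -0.001, -0.001], 'joint_efforts': [0.0, -52.755, -1.267, -15.343, -0.053, 0.006, 0.0], 'eef_pos': [0.177, 0.599, 0.238], 'orientation': [-0.45, -3.109, 0.003], 'wrist_force': [0.553, 0.333, 1.211], 'moment': [-0.01, 0.005, 0.029], 'finger_force': 0.0, 'width': 0.088}
scene [ 0.172 -0.799  0.713] 445.0184214396755 [-2.2, 0.52, -0.26]
snap_hook [([0.429, -0.003, 0.01], 0.63, [258.0, 250.0])]
hook_flanks [([0.423, 0.0, 0.14], 0.82, [251.0, 206.0]), ([0.415, -0.373, -0.001], 0.59, [324.0, 372.0])]
hook_nose [([0.44, -0.002, 0.122], 0.57, [259.0, 211.0]), ([0.431, -0.222, 0.001], 0.25, [297.0, 313.0])]
stand [([0.602, -0.272, -0.001], 0.92, [378.0, 303.0])]
wax_pot [([0.419, 0.225, -0.002], 0.58, [225.0, 207.0])]
pot_grip []
bail_top [([0.425, 0.228, 0.103], 0.58, [223.0, 173.0])]
hook_block [([0.438, -0.032, -0.001], 0.86, [266.0, 259.0])]
plain_hook [([0.434, -0.064, 0.008], 0.68, [270.0, 265.0])]
candle_tin [([0.416, -0.374, -0.001], 0.91, [325.0, 372.0])]
empty_tin [([0.51
[... 215 characters left out ...]
 268.0])]
hook_flanks [([0.424, -0.002, 0.142], 0.52, [285.0, 269.0])]
hook_nose [([0.446, -0.003, 0.122], 0.44, [286.0, 261.0])]
stand [([0.6, -0.274, -0.0], 0.59, [377.0, 212.0])]
wax_pot [([0.422, 0.23, -0.002], 0.94, [210.0, 275.0])]
pot_grip [([0.506, 0.236, 0.066], 0.68, [202.0, 244.0])]
bail_top []
hook_block [([0.412, -0.369, -0.004], 0.72, [412.0, 273.0]), ([0.441, -0.002, 0.124], 0.63, [285.0, 263.0])]
plain_hook [([0.518, -0.499, -0.001], 0.58, [453.0, 237.0]), ([0.417, 0.227, 0.099], 0.52, [202.0, 275.0])]
candle_tin [([0.412, -0.37, -0.004], 0.56, [412.0, 273.0])]
empty_tin [([0.52, -0.499, 0.001], 0.56, [453.0, 236.0])]
wax_block [([0.434, -0.223, 0.002], 0.72, [363.0, 267.0])]
```

View pics/scene0.png

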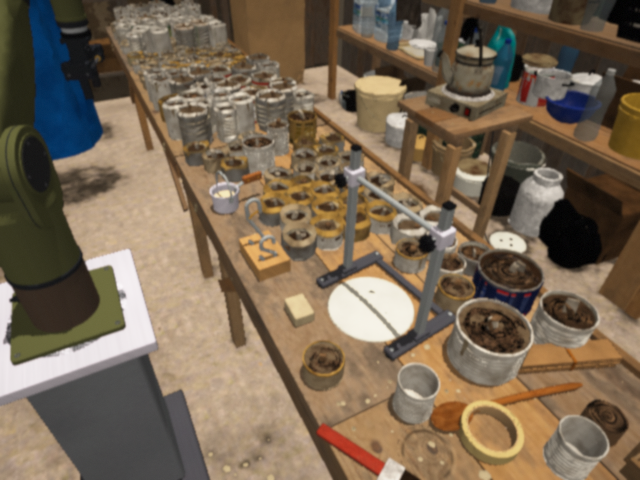

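View pics/top0.png

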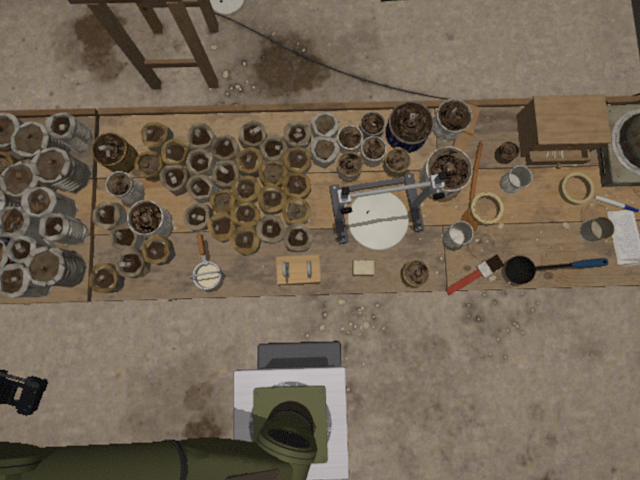

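Run:
```python
import cv2,numpy as np
a=cv2.imread('pics/scene0.png')[140:290,310:480];b=cv2.imread('pics/top0.png')[150:270,310:470]
c=cv2.imread('pics/top0.png')[225:305,180:330]
f=lambda i,w,h:cv2.resize(i,(w,h),interpolation=cv2.INTER_CUBIC)
A=f(a,680,600)
cv2.imwrite('pics/c1.png',A)
B=np.vstack([f(b,640,480)]);C=f(c,600,320)
cv2.imwrite('pics/c2.png',B);cv2.imwrite('pics/c3.png',C)
```

```text
(no output)
```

View pics/c1.png

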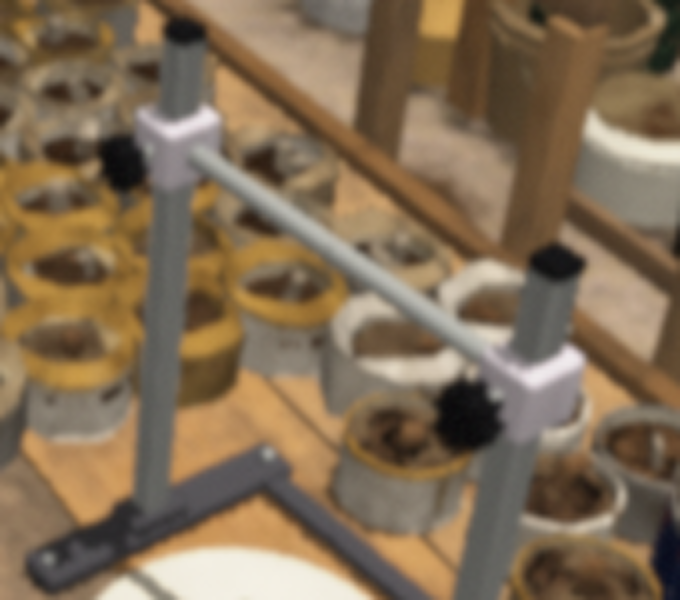

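View pics/c2.png

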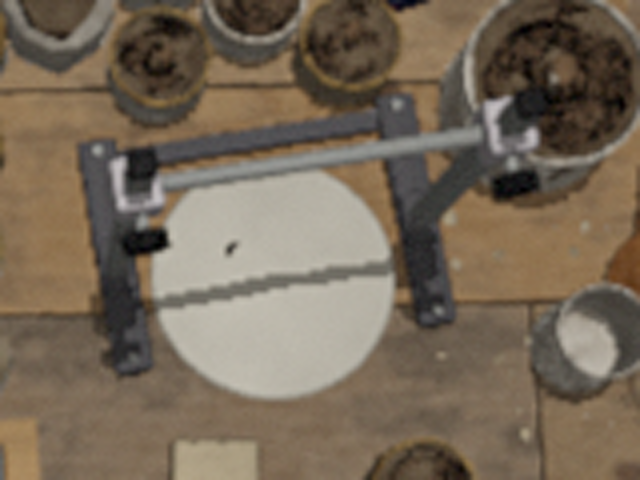

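View pics/c3.png

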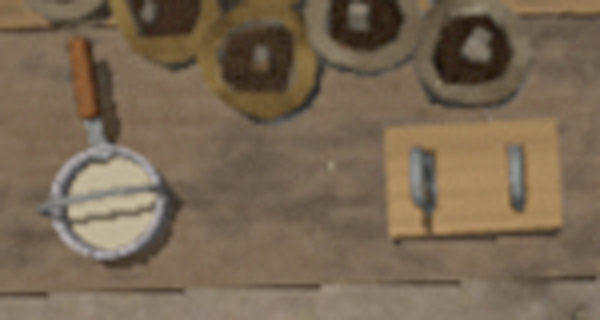

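Run:
```python
from h import *
from scipy.optimize import least_squares
S=snapshot('scene');T=snapshot('top')
obs=[(S,'l',358.75,178.75),(S,'r',432.5,228.75),(T,'l',350.5,195.5),(T,'r',430.75,184.5),(S,'tl',356.25,147),(S,'tr',449,204.5),(T,'tl',345,190.75),(T,'tr',442.5,175.75)]
fs=[(T,'a',334.25,187.5),(T,'b',342.5,239.25),(T,'c',409.25,175.75),(T,'d',418.25,228),(S,'b',322.5,280),(S,'a',377,253.75)]
def P(v,k):
    x,y,w,h,f,b,z=v
    L={'l':(0,.1,h),'r':(0,-.1,h),'tl':(0,.115,.326),'tr':(0,-.115,.326),'a':(b,.115,z),'c':(b,-.115,z),'b':(f,.115,z),'d':(f,-.115,z)}[k]
    return [x+L[0]*np.cos(w)-L[1]*np.sin(w),y+L[0]*np.sin(w)+L[1]*np.cos(w),L[2]]
def res(v):
    return np.ravel([np.array(px(p,P(v,k)))-(a,b) for p,k,a,b in obs+fs])
r=least_squares(res,[.6,-.27,.14,.27,-.1,.06,.016],loss='soft_l1')
print(np.round(r.x,4),'yaw',np.degrees(r.x[2])); print(np.round(res(r.x).reshape(-1,2),1).tolist())
```

```text
[ 0.6004 -0.2723  0.1205  0.2637 -0.0689  0.0919  0.0125] yaw 6.90569446176024
[[-0.9, -1.1], [0.6, 1.8], [-0.4, -0.1], [-0.1, -0.8], [-1.0, -1.6], [-1.7, -0.9], [0.6, -1.0], [1.1, -0.1], [0.4, -0.8], [0.5, -0.5], [0.2, 0.2], [0.8, -0.5], [-0.8, -0.0], [-0.2, 0.5]]
```

Emit:
servo_tool([
  {"dp": [50,-40,25],"twist": -8},
  {"dp": [90,-80,50],"twist": -16},
  {"dp": [130,-125,75],"twist": -24},
  {"dp": [165,-170,100],"twist": -32},
  {"dp": [190,-215,100],"twist": -40},
], gripper=75)

```text
clock: 1.9
eef_pos: [0.3376, 0.4293, 0.3283]
orientation: [1.494, 2.763, 0.006]
wrist_force: [1.5, 0.4, -0.3]
width: 0.0752
finger_force: 0.0
```

Emit:
servo_tool([
  {"dp": [10,-48,0],"twist": -6},
  {"dp": [18,-96,0],"twist": -12},
  {"dp": [26,-144,0],"twist": -18},
  {"dp": [32,-190,0],"twist": -24},
  {"dp": [37,-237,0],"twist": -30},
])

```text
clock: 2.4
eef_pos: [0.3731, 0.191, 0.3269]
orientation: [2.157, 2.284, 0.002]
wrist_force: [0.1, -0.0, 0.8]
width: 0.0748
finger_force: 0.0
```

Emit:
servo_tool([
  {"dp": [8,-45,0]},
  {"dp": [14,-90,0]},
  {"dp": [18,-130,-20]},
  {"dp": [20,-148,-40]},
  {"dp": [20,-148,-40]},
])

```text
validation failed for argument at $.mo...
```

Run:
```python
from h import *
s=sense(); print(np.round(s['eef_pos'],4),np.round(s['q'],2),np.round(s['orientation'],3))
p=snapshot('wrist'); save(p,'w0'); print(p['eye'],p['fx'],p['cx'],p['cy'])
for c in ['wrist','scene']:
    if c=='scene': p=snapshot(c)
    for n in ['snap_hook','hook_flanks','hook_nose','crown_seat','plain_hook','hook_block']:
        r=place_of(n,p); print(c,n,[(np.round(a['point'],3).tolist(),round(a['p'],2)) for a in r[:2]])
```

```text
[0.3731 0.191  0.3269] [-0.7   0.29  0.15  2.03 -0.06  0.82 -0.45] [2.157e+00 2.284e+00 2.000e-03]
[0.36801988 0.26831684 0.473394  ] 371.64829954431775 315.9820330636351 244.46714777483018
wrist snap_hook [([0.432, -0.002, 0.008], 0.73)]
wrist hook_flanks []
wrist hook_nose []
wrist crown_seat [([0.42, 0.225, -0.0], 0.27)]
wrist plain_hook [([0.422, 0.224, 0.0], 0.25)]
wrist hook_block [([0.43, -0.037, 0.003], 0.88)]
scene snap_hook [([0.43, 0.0, 0.011], 0.69)]
scene hook_flanks [([0.426, -0.001, 0.138], 0.69)]
scene hook_nose [([0.439, -0.001, 0.122], 0.63), ([0.603, -0.272, -0.001], 0.17)]
scene crown_seat [([0.425, -0.003, 0.149], 0.83), ([0.426, 0.227, 0.103], 0.65)]
scene plain_hook [([0.436, -0.064, 0.011], 0.48)]
scene hook_block [([0.435, -0.032, -0.002], 0.66)]
```

View pics/w0.png

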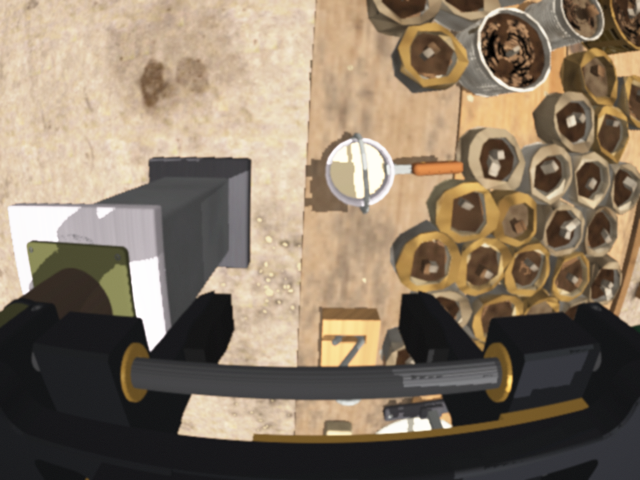

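Emit:
servo_tool([
  {"dp": [5,-40,0],"twist": 0},
  {"dp": [10,-70,0],"twist": 0},
  {"dp": [10,-100,0],"twist": 0},
  {"dp": [10,-130,0],"twist": 0},
  {"dp": [10,-130,0],"twist": 0},
])

```text
clock: 3.6
eef_pos: [0.3826, 0.059, 0.3267]
orientation: [2.159, 2.281, -0.002]
wrist_force: [-0.5, 0.0, 0.5]
width: 0.075
finger_force: 0.0
```

Emit:
servo_tool([
  {"dp": [0,0,0],"twist": 0},
  {"dp": [0,0,0],"twist": 0},
])

```text
clock: 3.8
eef_pos: [0.3831, 0.0638, 0.3266]
orientation: [-2.15, -2.29, -0.001]
wrist_force: [0.8, 1.0, 1.0]
width: 0.0751
finger_force: 0.0
```

Emit:
servo_tool([
  {"dp": [18,-25,-35],"twist": 0},
  {"dp": [43,-55,-70],"twist": 0},
  {"dp": [43,-65,-110],"twist": 0},
  {"dp": [43,-65,-150],"twist": 0},
  {"dp": [43,-65,-150],"twist": 0},
])

```text
clock: 4.3
eef_pos: [0.4235, -0.0015, 0.173]
orientation: [-2.146, -2.285, 0.01]
wrist_force: [0.1, -0.1, -0.2]
width: 0.0748
finger_force: 0.0
```

Run:
```python
from h import *
p=snapshot('wrist'); save(p,'w1'); s=sense(); print(np.round(s['eef_pos'],4),s['orientation'])
for n in ['snap_hook','hook_flanks','hook_nose','crown_seat']:
    r=place_of(n,p); print(n,[(np.round(a['point'],3).tolist(),round(a['p'],2)) for a in r[:2]])
```

```text
[ 0.4247 -0.0013  0.1752] [-2.14762384 -2.2871727   0.00556185]
snap_hook [([0.427, -0.002, 0.01], 0.68)]
hook_flanks [([0.425, 0.001, 0.139], 0.57), ([0.437, -0.221, 0.001], 0.26)]
hook_nose [([0.444, -0.0, 0.12], 0.83), ([0.427, 0.001, 0.141], 0.58)]
crown_seat [([0.422, -0.001, 0.141], 0.72)]
```

View pics/w1.png

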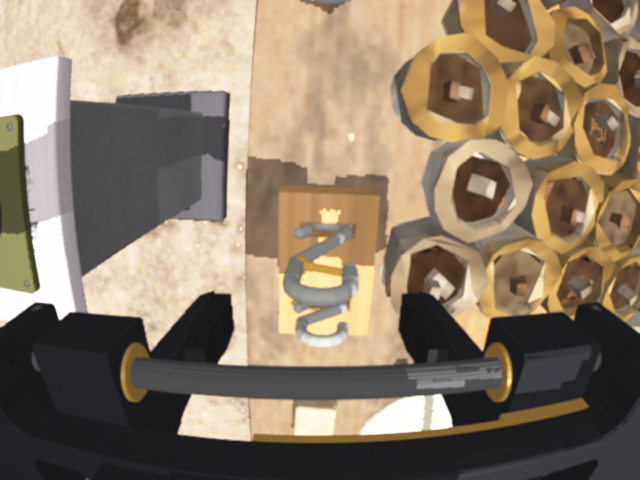

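Emit:
servo_tool([
  {"dp": [1,1,-25],"twist": 0},
  {"dp": [1,1,-45],"twist": 0},
  {"dp": [1,1,-54],"twist": 0},
  {"dp": [1,1,-54],"twist": 0},
])

```text
clock: 4.95
eef_pos: [0.4272, -0.001, 0.1229]
orientation: [2.152, 2.289, 0.001]
wrist_force: [0.1, 0.2, 0.7]
width: 0.0753
finger_force: 0.0
```

Emit:
servo_tool([
  {"dp": [0,0,0],"twist": 0},
  {"dp": [0,0,0],"twist": 0},
  {"dp": [0,0,0],"twist": 0},
  {"dp": [0,0,0],"twist": 0},
  {"dp": [0,0,0],"twist": 0},
], gripper=36, newtons=30)

```text
clock: 5.45
eef_pos: [0.4272, -0.0013, 0.1229]
orientation: [2.152, 2.288, 0.001]
wrist_force: [-0.9, 0.1, 1.6]
width: 0.0399
finger_force: 29.7
```

Emit:
servo_tool([
  {"dp": [0,0,30],"twist": 0},
  {"dp": [0,0,70],"twist": 0},
  {"dp": [10,-30,115],"twist": 0},
  {"dp": [20,-70,160],"twist": 0},
  {"dp": [30,-110,205],"twist": 3.5},
])

```text
clock: 5.95
eef_pos: [0.4522, -0.0944, 0.3094]
orientation: [2.079, 2.355, -0.0]
wrist_force: [1.5, 1.4, -2.1]
width: 0.0396
finger_force: 29.7
```

Emit:
servo_tool([
  {"dp": [10,-40,30],"twist": 0},
  {"dp": [20,-80,60],"twist": 0},
  {"dp": [35,-120,85],"twist": 0},
  {"dp": [50,-150,100],"twist": 0},
  {"dp": [50,-150,100],"twist": 0},
])

```text
clock: 6.45
eef_pos: [0.5035, -0.2494, 0.4093]
orientation: [2.085, 2.341, -0.002]
wrist_force: [-1.3, 0.3, -2.1]
width: 0.0394
finger_force: 29.7
```

Emit:
servo_tool([
  {"dp": [0,0,0],"twist": 0},
  {"dp": [0,0,0],"twist": 0},
])

```text
clock: 6.65
eef_pos: [0.5018, -0.2419, 0.4065]
orientation: [-2.077, -2.352, 0.0]
wrist_force: [0.6, -0.3, -0.8]
width: 0.0398
finger_force: 29.7
```

Run:
```python
from h import *
s=sense(); print(np.round(s['eef_pos'],4),s['orientation'],s['wrist_force'])
for c in ['scene','wrist']:
  p=snapshot(c); save(p,c+'2')
  for n in ['snap_hook','hook_nose','crown_seat','stand']:
    r=place_of(n,p); print(n,[(np.round(a['point'],3).tolist(),round(a['p'],2)) for a in r[:2]])
a=cv2.imread('pics/scene2.png')[60:285,300:500]
cv2.imwrite('pics/c4.png',cv2.resize(a,(533,600),interpolation=cv2.INTER_CUBIC))
```

```text
[ 0.5018 -0.2419  0.4065] [-2.07748709e+00 -2.35232158e+00  4.49272505e-05] [ 0.57901129 -0.34647109 -0.81209696]
snap_hook [([0.503, -0.243, 0.298], 0.88)]
hook_nose [([0.517, -0.242, 0.403], 0.59)]
crown_seat [([0.501, -0.247, 0.431], 0.75)]
stand [([0.6, -0.27, -0.001], 0.79), ([0.503, -0.242, 0.422], 0.71)]
snap_hook [([0.502, -0.244, 0.296], 0.81)]
hook_nose [([0.518, -0.24, 0.404], 0.76)]
crown_seat [([0.501, -0.241, 0.429], 0.58)]
stand [([0.604, -0.273, -0.003], 0.89)]
```

View pics/c4.png

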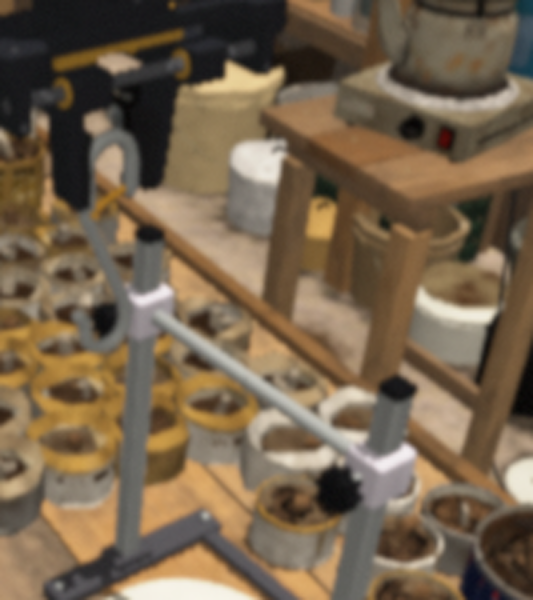

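Emit:
servo_tool([
  {"dp": [30,-15,0],"twist": 0},
  {"dp": [60,-30,0],"twist": 0},
  {"dp": [85,-30,0],"twist": 0},
  {"dp": [98,-30,0],"twist": 0},
  {"dp": [98,-30,0],"twist": 0},
])

```text
clock: 7.65
eef_pos: [0.6021, -0.2728, 0.4064]
orientation: [-2.079, -2.355, -0.001]
wrist_force: [-0.0, 0.1, -1.2]
width: 0.0396
finger_force: 29.7
```

Emit:
servo_tool([
  {"dp": [0,0,-4],"twist": 0},
  {"dp": [0,0,-8],"twist": 0},
  {"dp": [0,0,-12],"twist": 0},
  {"dp": [0,0,-14],"twist": 0},
  {"dp": [0,0,-14],"twist": 0},
])

```text
clock: 8.15
eef_pos: [0.6001, -0.2735, 0.3934]
orientation: [-2.081, -2.352, 0.0]
wrist_force: [-0.2, -0.2, -1.1]
width: 0.0396
finger_force: 29.7
```

Emit:
servo_tool([
  {"dp": [0,0,-1],"twist": 0},
  {"dp": [0,0,-2],"twist": 0},
  {"dp": [0,0,-3],"twist": 0},
  {"dp": [0,0,-3],"twist": 0},
])

```text
clock: 8.55
eef_pos: [0.6005, -0.2735, 0.3905]
orientation: [-2.081, -2.353, -0.0]
wrist_force: [-0.1, 0.2, -1.2]
width: 0.0394
finger_force: 29.7
```

Still free; the foot is at about 0.2795. Feel further down in 2–3 mm steps.

Emit:
servo_tool([
  {"dp": [0,0,-1.5],"twist": 0},
  {"dp": [0,0,-3],"twist": 0},
  {"dp": [0,0,-3],"twist": 0},
])

```text
clock: 8.85
eef_pos: [0.6004, -0.2735, 0.3873]
orientation: [-2.081, -2.353, 0.0]
wrist_force: [0.2, 0.8, -1.6]
width: 0.0396
finger_force: 29.7
```

Emit:
servo_tool([
  {"dp": [0,0,-1],"twist": 0},
  {"dp": [0,0,-2],"twist": 0},
  {"dp": [0,0,-2],"twist": 0},
])

```text
clock: 9.15
eef_pos: [0.6005, -0.2736, 0.3855]
orientation: [-2.081, -2.353, 0.0]
wrist_force: [-0.6, -0.7, -0.9]
width: 0.0394
finger_force: 29.7
```

Emit:
servo_tool([
  {"dp": [0,0,-1],"twist": 0},
  {"dp": [0,0,-2],"twist": 0},
  {"dp": [0,0,-2],"twist": 0},
])

```text
clock: 9.45
eef_pos: [0.6005, -0.2736, 0.3834]
orientation: [-2.081, -2.353, 0.0]
wrist_force: [0.6, -0.1, -0.7]
width: 0.0394
finger_force: 29.7
```

Emit:
servo_tool([
  {"dp": [0,0,-1],"twist": 0},
  {"dp": [0,0,-2],"twist": 0},
  {"dp": [0,0,-2],"twist": 0},
])

```text
clock: 9.75
eef_pos: [0.6005, -0.2735, 0.3814]
orientation: [-2.081, -2.353, 0.0]
wrist_force: [-0.4, -0.1, -1.3]
width: 0.0392
finger_force: 29.7
```

Emit:
servo_tool([
  {"dp": [0,0,-1],"twist": 0},
  {"dp": [0,0,-1.5],"twist": 0},
  {"dp": [0,0,-1.5],"twist": 0},
])

```text
clock: 10.05
eef_pos: [0.6005, -0.2736, 0.38]
orientation: [-2.081, -2.353, 0.0]
wrist_force: [-0.5, 0.0, -2.3]
width: 0.0391
finger_force: 29.7
```

Emit:
servo_tool([
  {"dp": [0,0,-1],"twist": 0},
  {"dp": [0,0,-1.5],"twist": 0},
  {"dp": [0,0,-1.5],"twist": 0},
])

```text
clock: 10.35
eef_pos: [0.6005, -0.2736, 0.3785]
orientation: [-2.081, -2.353, -0.0]
wrist_force: [0.3, 0.6, -0.7]
width: 0.0392
finger_force: 29.7
```

Emit:
servo_tool([
  {"dp": [0,0,-1],"twist": 0},
  {"dp": [0,0,-1.5],"twist": 0},
  {"dp": [0,0,-1.5],"twist": 0},
])

```text
clock: 10.65
eef_pos: [0.6007, -0.2739, 0.3781]
orientation: [2.081, 2.352, 0.0]
wrist_force: [-1.1, -0.8, 4.9]
width: 0.0394
finger_force: 29.6
```

Emit:
servo_tool([
  {"dp": [0,0,6],"twist": 0},
  {"dp": [-15,-2,8],"twist": 0},
  {"dp": [-40,-5,8],"twist": 0},
  {"dp": [-64,-8,8],"twist": 0},
  {"dp": [-64,-8,8],"twist": 0},
])

```text
clock: 11.15
eef_pos: [0.5332, -0.2831, 0.3855]
orientation: [-2.085, -2.348, 0.003]
wrist_force: [0.1, 0.2, -0.5]
width: 0.0395
finger_force: 29.7
```

Emit:
servo_tool([
  {"dp": [0,0,-35],"twist": 0},
  {"dp": [0,0,-70],"twist": 0},
  {"dp": [0,0,-100],"twist": 0},
  {"dp": [0,0,-107],"twist": 0},
  {"dp": [0,0,-107],"twist": 0},
])

```text
clock: 11.65
eef_pos: [0.5367, -0.2811, 0.2773]
orientation: [-2.08, -2.352, 0.0]
wrist_force: [0.8, -0.5, -0.9]
width: 0.0395
finger_force: 29.7
```

Emit:
servo_tool([
  {"dp": [0,0,0],"twist": 0},
  {"dp": [0,0,0],"twist": 0},
])

```text
clock: 11.85
eef_pos: [0.5377, -0.2822, 0.2799]
orientation: [2.079, 2.351, 0.002]
wrist_force: [0.4, 0.1, -2.1]
width: 0.0393
finger_force: 29.7
```

Emit:
servo_tool([
  {"dp": [10,1,-1.5],"twist": 0},
  {"dp": [20,2.5,-1.5],"twist": 0},
  {"dp": [26,3,-1.5],"twist": 0},
  {"dp": [29,3.5,-1.5],"twist": 0},
  {"dp": [29,3.5,-1.5],"twist": 0},
])

```text
clock: 12.35
eef_pos: [0.5661, -0.2778, 0.2765]
orientation: [2.08, 2.354, 0.0]
wrist_force: [0.4, 0.6, -1.1]
width: 0.0394
finger_force: 29.7
```

Emit:
servo_tool([
  {"dp": [6,1,0],"twist": 0},
  {"dp": [12,1.5,0],"twist": 0},
  {"dp": [17,2,0],"twist": 0},
  {"dp": [20,2.5,0],"twist": 0},
  {"dp": [20,2.5,0],"twist": 0},
])

```text
clock: 12.85
eef_pos: [0.5861, -0.2753, 0.2765]
orientation: [2.081, 2.354, 0.0]
wrist_force: [-0.5, -0.2, -1.1]
width: 0.0396
finger_force: 29.7
```

Emit:
servo_tool([
  {"dp": [3,0,0],"twist": 0},
  {"dp": [6,1,0],"twist": 0},
  {"dp": [9,1,0],"twist": 0},
  {"dp": [10,1,0],"twist": 0},
  {"dp": [10,1,0],"twist": 0},
])

```text
clock: 13.35
eef_pos: [0.5957, -0.2746, 0.2766]
orientation: [2.081, 2.353, 0.0]
wrist_force: [-0.1, -0.6, -1.7]
width: 0.0398
finger_force: 29.7
```

Emit:
servo_tool([
  {"dp": [1,0,0],"twist": 0},
  {"dp": [2,0,0],"twist": 0},
  {"dp": [2,0,0],"twist": 0},
])

```text
clock: 13.65
eef_pos: [0.5976, -0.2746, 0.2766]
orientation: [2.081, 2.353, 0.0]
wrist_force: [-0.7, -0.5, -0.6]
width: 0.0396
finger_force: 29.7
```

Emit:
servo_tool([
  {"dp": [1,0,0],"twist": 0},
  {"dp": [2,0,0],"twist": 0},
  {"dp": [2,0,0],"twist": 0},
])

```text
clock: 13.95
eef_pos: [0.5997, -0.2746, 0.2766]
orientation: [2.081, 2.353, 0.0]
wrist_force: [-0.0, -0.3, -1.1]
width: 0.0398
finger_force: 29.7
```

Emit:
servo_tool([
  {"dp": [1,0,0],"twist": 0},
  {"dp": [1.5,0,0],"twist": 0},
  {"dp": [1.5,0,0],"twist": 0},
])

```text
clock: 14.25
eef_pos: [0.6011, -0.2746, 0.2766]
orientation: [2.081, 2.353, 0.0]
wrist_force: [0.0, -0.1, -0.9]
width: 0.0399
finger_force: 29.7
```

Emit:
servo_tool([
  {"dp": [1,0,0],"twist": 0},
  {"dp": [1.5,0,0],"twist": 0},
  {"dp": [1.5,0,0],"twist": 0},
])

```text
clock: 14.55
eef_pos: [0.6026, -0.2746, 0.2766]
orientation: [2.081, 2.353, 0.0]
wrist_force: [-0.1, 1.0, -1.4]
width: 0.0394
finger_force: 29.7
```

Emit:
servo_tool([
  {"dp": [1,0,0],"twist": 0},
  {"dp": [1.5,0,0],"twist": 0},
  {"dp": [1.5,0,0],"twist": 0},
])

```text
clock: 14.85
eef_pos: [0.6041, -0.2746, 0.2766]
orientation: [2.081, 2.353, 0.0]
wrist_force: [-0.6, -0.8, -0.2]
width: 0.0399
finger_force: 29.7
```

Emit:
servo_tool([
  {"dp": [1,0,0],"twist": 0},
  {"dp": [1,0,0],"twist": 0},
  {"dp": [1,0,0],"twist": 0},
])

```text
clock: 15.15
eef_pos: [0.6051, -0.2746, 0.2766]
orientation: [2.081, 2.353, 0.0]
wrist_force: [0.1, -0.1, -1.3]
width: 0.0398
finger_force: 29.7
```

Emit:
servo_tool([
  {"dp": [1,0,0],"twist": 0},
  {"dp": [1.5,0,0],"twist": 0},
  {"dp": [1.5,0,0],"twist": 0},
])

```text
clock: 15.45
eef_pos: [0.6057, -0.2747, 0.2763]
orientation: [-2.081, -2.352, 0.002]
wrist_force: [-3.9, -0.4, -0.8]
width: 0.0397
finger_force: 29.7
```

Run:
```python
from h import *
s=sense(); print(np.round(s['eef_pos'],4),s['wrist_force'],s['moment'])
p=snapshot('scene'); save(p,'scene3')
for n in ['snap_hook','hook_nose','crown_seat','stand']:
    r=place_of(n,p); print(n,[(np.round(a['point'],3).tolist(),round(a['p'],2)) for a in r[:2]])
a=cv2.imread('pics/scene3.png')[120:270,310:480]
cv2.imwrite('pics/c5.png',cv2.resize(a,(680,600),interpolation=cv2.INTER_CUBIC))
```

```text
[ 0.6057 -0.2747  0.2763] [-3.86547506 -0.44877513 -0.78233959] [-0.04422636  0.72935646 -0.00410494]
snap_hook [([0.609, -0.272, 0.162], 0.66)]
hook_nose [([0.622, -0.272, 0.276], 0.57)]
crown_seat [([0.604, -0.278, 0.301], 0.77)]
stand [([0.599, -0.269, -0.001], 0.97)]
```

View pics/c5.png

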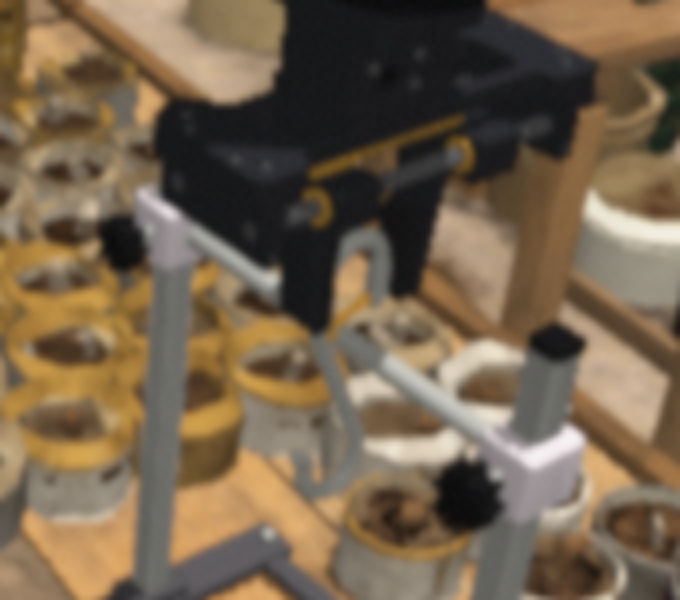

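Emit:
servo_tool([
  {"dp": [-3,0,0],"twist": 0},
  {"dp": [-3,0,-3],"twist": 0},
  {"dp": [-3,0,-6],"twist": 0},
  {"dp": [-3,0,-8],"twist": 0},
  {"dp": [-3,0,-10],"twist": 0},
])

```text
clock: 16.2
eef_pos: [0.6055, -0.2751, 0.2704]
orientation: [2.077, 2.349, 0.004]
wrist_force: [-3.8, 1.1, 17.1]
width: 0.0396
finger_force: 29.6
```

Emit:
servo_tool([
  {"dp": [0,0,-2],"twist": 0},
  {"dp": [0,0,-4],"twist": 0},
  {"dp": [0,0,-6],"twist": 0},
  {"dp": [0,0,-8],"twist": 0},
  {"dp": [0,0,-10],"twist": 0},
])

```text
clock: 16.7
eef_pos: [0.6027, -0.2762, 0.258]
orientation: [2.082, 2.351, -0.003]
wrist_force: [-4.5, -0.2, 5.8]
width: 0.0394
finger_force: 29.7
```

Emit:
servo_tool([
  {"dp": [0,0,-2],"twist": 0},
  {"dp": [0,0,-4],"twist": 0},
  {"dp": [0,0,-6],"twist": 0},
  {"dp": [0,0,-8],"twist": 0},
  {"dp": [0,0,-10],"twist": 0},
])

```text
clock: 17.2
eef_pos: [0.6034, -0.2744, 0.2463]
orientation: [-2.081, -2.353, 0.0]
wrist_force: [-5.0, -0.6, 2.1]
width: 0.0398
finger_force: 29.7
```

Emit:
servo_tool([
  {"dp": [-1,0,-1],"twist": 0},
  {"dp": [-1.5,0,-3],"twist": 0},
  {"dp": [-1.5,0,-5],"twist": 0},
  {"dp": [-1.5,0,-6],"twist": 0},
  {"dp": [-1.5,0,-6],"twist": 0},
])

```text
clock: 17.7
eef_pos: [0.6037, -0.2738, 0.2406]
orientation: [2.079, 2.353, 0.004]
wrist_force: [0.3, 0.1, -1.3]
width: 0.0398
finger_force: 29.7
```

Emit:
servo_tool([
  {"dp": [0,0,-1],"twist": 0},
  {"dp": [0,0,-2],"twist": 0},
  {"dp": [0,0,-2],"twist": 0},
])

```text
clock: 18.0
eef_pos: [0.6024, -0.2744, 0.2386]
orientation: [2.081, 2.353, 0.001]
wrist_force: [0.0, 0.0, -0.4]
width: 0.0399
finger_force: 29.7
```

Emit:
servo_tool([
  {"dp": [0,0,-0.7],"twist": 0},
  {"dp": [0,0,-1.2],"twist": 0},
  {"dp": [0,0,-1.2],"twist": 0},
])

```text
clock: 18.3
eef_pos: [0.6023, -0.2747, 0.2378]
orientation: [2.081, 2.353, 0.001]
wrist_force: [0.0, 0.7, 1.2]
width: 0.0399
finger_force: 29.7
```

Emit:
servo_tool([
  {"dp": [0,0,-0.7],"twist": 0},
  {"dp": [0,0,-1],"twist": 0},
  {"dp": [0,0,-1],"twist": 0},
])

```text
clock: 18.6
eef_pos: [0.6024, -0.2747, 0.2376]
orientation: [2.081, 2.352, 0.001]
wrist_force: [-1.3, 0.7, 5.2]
width: 0.0396
finger_force: 29.8
```

Emit:
servo_tool([
  {"dp": [0,0,0.7],"twist": 0},
  {"dp": [0,0,0.7],"twist": 0},
  {"dp": [0,0,0.7],"twist": 0},
  {"dp": [0,0,0.7],"twist": 0},
  {"dp": [0,0,0.7],"twist": 0},
], gripper=62)

```text
clock: 19.1
eef_pos: [0.602, -0.2746, 0.2369]
orientation: [-2.081, -2.353, 0.0]
wrist_force: [0.8, 0.4, -0.8]
width: 0.062
finger_force: 0.0
```

Emit:
servo_tool([
  {"dp": [0,0,10],"twist": 0},
  {"dp": [0,0,30],"twist": 0},
  {"dp": [0,0,60],"twist": 0},
  {"dp": [0,0,100],"twist": 0},
  {"dp": [0,0,140],"twist": 0},
])

```text
clock: 19.6
eef_pos: [0.6017, -0.2745, 0.3792]
orientation: [2.081, 2.353, -0.0]
wrist_force: [-0.1, -0.8, -0.0]
width: 0.0621
finger_force: 0.0
```

Run:
```python
from h import *
s=sense(); print(np.round(s['eef_pos'],4),np.round(s['q'],2))
for c in ['scene','top']:
  p=snapshot(c); save(p,c+'4')
  for n in ['snap_hook','hook_flanks','hook_nose','crown_seat','curl_seat','wax_pot','pot_grip','bail_top']:
    r=place_of(n,p); print(n,[(np.round(a['point'],3).tolist(),round(a['p'],2)) for a in r[:2]])
a=cv2.imread('pics/scene4.png')[120:270,310:480]
cv2.imwrite('pics/c6.png',cv2.resize(a,(680,600),interpolation=cv2.INTER_CUBIC))
```

```text
[ 0.6017 -0.2745  0.3792] [ 0.25  0.63  0.21  1.24 -0.13  1.28  0.59]
snap_hook [([0.606, -0.277, 0.126], 0.71), ([0.616, -0.272, 0.237], 0.42)]
hook_flanks [([0.599, -0.274, 0.253], 0.65)]
hook_nose [([0.616, -0.273, 0.237], 0.56)]
crown_seat [([0.602, -0.277, 0.262], 0.72)]
curl_seat [([0.611, -0.273, 0.138], 0.77)]
wax_pot [([0.42, 0.224, 0.0], 0.71), ([0.432, -0.221, 0.002], 0.15)]
pot_grip [([0.51, 0.244, 0.063], 0.6)]
bail_top [([0.424, 0.226, 0.102], 0.91), ([0.414, -0.374, -0.0], 0.48)]
snap_hook [([0.413, -0.37, -0.003], 0.45)]
hook_flanks []
hook_nose []
crown_seat []
curl_seat [([0.421, 0.228, 0.0], 0.6)]
wax_pot [([0.423, 0.227, -0.003], 0.75), ([0.419, 0.226, 0.098], 0.7)]
pot_grip [([0.504, 0.238, 0.066], 0.76), ([0.602, -0.273, 0.0], 0.55)]
bail_top [([0.422, 0.227, 0.1], 0.66)]
```

View pics/c6.png

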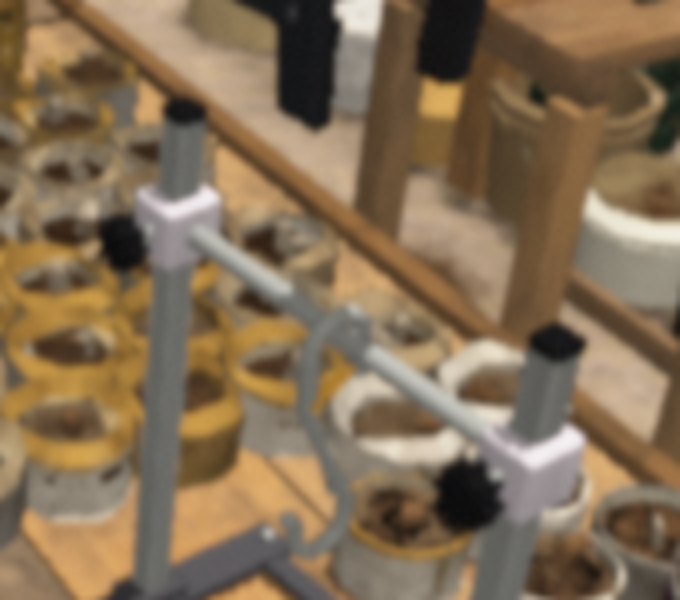

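Emit:
servo_tool([
  {"dp": [-20,35,0],"twist": 8},
  {"dp": [-40,75,0],"twist": 16},
  {"dp": [-60,115,0],"twist": 24},
  {"dp": [-75,155,0],"twist": 32},
  {"dp": [-85,195,0],"twist": 40},
], gripper=44)

```text
clock: 21.0
eef_pos: [0.5158, -0.0784, 0.3776]
orientation: [1.143, 2.926, 0.0]
wrist_force: [0.5, -0.2, 0.1]
width: 0.0438
finger_force: 0.0
```

Emit:
servo_tool([
  {"dp": [0,40,0],"twist": 8},
  {"dp": [0,80,0],"twist": 16},
  {"dp": [0,120,-10],"twist": 24},
  {"dp": [0,160,-20],"twist": 32},
  {"dp": [0,200,-40],"twist": 40},
])

```text
clock: 21.5
eef_pos: [0.5179, 0.1221, 0.3382]
orientation: [0.074, 3.137, 0.002]
wrist_force: [0.9, -0.7, 0.4]
width: 0.0441
finger_force: 0.0
```

Emit:
servo_tool([
  {"dp": [0,30,-30],"twist": 6},
  {"dp": [0,60,-60],"twist": 11},
  {"dp": [0,90,-90],"twist": 11},
  {"dp": [0,115,-110],"twist": 11},
  {"dp": [0,115,-110],"twist": 11},
])

```text
clock: 22.0
eef_pos: [0.5147, 0.2394, 0.2245]
orientation: [0.229, -3.129, -0.002]
wrist_force: [-0.4, 0.5, -0.3]
width: 0.0439
finger_force: 0.0
```

Run:
```python
from h import *
s=sense(); o=s['orientation'];print(np.round(s['eef_pos'],4),np.round(s['q'],2),2*np.degrees(np.arctan2(o[1],o[0]))-90)
for c in ['wrist','top','wrist']:
  p=snapshot(c); save(p,c+'5')
  for n in ['wax_pot','pot_grip','bail_top']:
    r=place_of(n,p); print(n,[(np.round(a['point'],3).tolist(),round(a['p'],2)) for a in r[:2]])
```

```text
[0.5147 0.2394 0.2245] [-0.38  0.64 -0.23  1.75  0.19  0.78  1.02] -261.6361612282807
wax_pot [([0.421, 0.224, 0.002], 0.89)]
pot_grip [([0.504, 0.24, 0.065], 0.71)]
bail_top [([0.419, 0.23, 0.104], 0.6)]
wax_pot [([0.423, 0.228, -0.003], 0.87), ([0.519, -0.5, -0.001], 0.42)]
pot_grip [([0.506, 0.24, 0.067], 0.61), ([0.43, -0.068, 0.015], 0.41)]
bail_top [([0.418, 0.227, 0.096], 0.93)]
wax_pot [([0.423, 0.226, 0.003], 0.61)]
pot_grip [([0.505, 0.239, 0.065], 0.63), ([0.433, -0.035, 0.001], 0.28)]
bail_top [([0.418, 0.232, 0.106], 0.76)]
```

Emit:
servo_tool([
  {"dp": [-20,-2,-30],"twist": 0},
  {"dp": [-20,-2,-60],"twist": 0},
  {"dp": [-20,-2,-90],"twist": 0},
  {"dp": [-20,-2,-110],"twist": 0},
  {"dp": [-20,-2,-110],"twist": 0},
], gripper=26)

```text
clock: 23.1
eef_pos: [0.4954, 0.2325, 0.1149]
orientation: [0.22, -3.129, 0.003]
wrist_force: [-0.9, -1.0, -0.0]
width: 0.0261
finger_force: 0.0
```

Run:
```python
from h import *
s=sense(); o=s['orientation'];print(np.round(s['eef_pos'],4))
for c in ['wrist','scene','top']:
  p=snapshot(c); save(p,c+'6')
  for n in ['wax_pot','pot_grip','bail_top']:
    r=place_of(n,p); print(n,[(np.round(a['point'],3).tolist(),round(a['p'],2)) for a in r[:1]])
s=sense(); print(np.round(s['eef_pos'],4),s['wrist_force'])
```

```text
[0.4954 0.2325 0.1149]
wax_pot [([0.422, 0.225, 0.0], 0.79)]
pot_grip [([0.509, 0.24, 0.065], 0.75)]
bail_top [([0.419, 0.229, 0.106], 0.78)]
wax_pot [([0.418, 0.224, -0.005], 0.95)]
pot_grip [([0.509, 0.243, 0.062], 0.61)]
bail_top [([0.424, 0.224, 0.103], 0.78)]
wax_pot [([0.421, 0.228, -0.002], 0.88)]
pot_grip [([0.505, 0.237, 0.065], 0.78)]
bail_top [([0.418, 0.227, 0.098], 0.92)]
[0.4972 0.2334 0.1174] [ 0.18318816 -0.17790727 -0.49489083]
```

Emit:
servo_tool([
  {"dp": [-1,4,-15],"twist": 0},
  {"dp": [-1,4.5,-35],"twist": 0},
  {"dp": [-1,4.5,-55],"twist": 0},
  {"dp": [-1,4.5,-70],"twist": 0},
  {"dp": [-1,4.5,-72],"twist": 0},
])

```text
clock: 24.2
eef_pos: [0.495, 0.2375, 0.0436]
orientation: [0.22, -3.131, 0.002]
wrist_force: [-0.3, 0.7, -0.2]
width: 0.0263
finger_force: 0.0
```

Emit:
servo_tool([
  {"dp": [0,0,0],"twist": 0},
  {"dp": [0,0,0],"twist": 0},
])

```text
clock: 24.4
eef_pos: [0.4965, 0.2382, 0.0459]
orientation: [-0.219, 3.133, 0.001]
wrist_force: [0.5, -0.3, 0.1]
width: 0.026
finger_force: 0.0
```

Emit:
servo_tool([
  {"dp": [0,0,0],"twist": 0},
  {"dp": [0,0,0],"twist": 0},
  {"dp": [0,0,0],"twist": 0},
  {"dp": [0,0,0],"twist": 0},
], gripper=8, newtons=58)

```text
clock: 24.8
eef_pos: [0.4966, 0.238, 0.0457]
orientation: [-0.219, 3.133, 0.001]
wrist_force: [1.1, -0.7, 3.7]
width: 0.0135
finger_force: 57.9
```

Emit:
servo_tool([
  {"dp": [0,0,5],"twist": 0},
  {"dp": [0,0,12],"twist": 0},
  {"dp": [0,0,25],"twist": 0},
  {"dp": [0,0,40],"twist": 0},
  {"dp": [0,0,60],"twist": 0},
])

```text
clock: 25.3
eef_pos: [0.4955, 0.2377, 0.1059]
orientation: [0.22, -3.133, 0.001]
wrist_force: [0.7, 0.5, -2.5]
width: 0.0129
finger_force: 57.9
```

Emit:
servo_tool([
  {"dp": [0,0,20],"twist": 0},
  {"dp": [0,0,50],"twist": 0},
  {"dp": [0,0,80],"twist": 0},
  {"dp": [0,0,90],"twist": 0},
  {"dp": [0,0,90],"twist": 0},
])

```text
clock: 25.8
eef_pos: [0.4967, 0.2382, 0.1967]
orientation: [-0.219, 3.131, 0.002]
wrist_force: [0.1, 1.1, -3.6]
width: 0.0134
finger_force: 57.9
```

Run:
```python
from h import *
s=sense(); o=s['orientation'];print(np.round(s['eef_pos'],4),s['width'],s['wrist_force'],s['moment'],s['finger_force'])
for c in ['wrist','scene','top']:
  p=snapshot(c)
  for n in ['wax_pot','pot_grip','bail_top']:
    r=place_of(n,p); print(n,[(np.round(a['point'],3).tolist(),round(a['p'],2)) for a in r[:1]])
s=sense(); print(np.round(s['eef_pos'],4),s['wrist_force'])
```

```text
[0.4967 0.2382 0.1967] 0.013428825454569514 [ 0.05362378  1.08464768 -3.6242436 ] [ 0.10239797 -0.1734423  -0.01420516] 57.94643193483353
wax_pot [([0.424, 0.226, 0.152], 0.89)]
pot_grip [([0.506, 0.238, 0.214], 0.71)]
bail_top [([0.417, 0.23, 0.255], 0.81)]
wax_pot [([0.418, 0.225, 0.146], 0.76)]
pot_grip [([0.507, 0.24, 0.211], 0.68)]
bail_top [([0.424, 0.225, 0.252], 0.83)]
wax_pot [([0.422, 0.228, 0.146], 0.98)]
pot_grip []
bail_top [([0.418, 0.226, 0.248], 0.67)]
[0.496  0.2379 0.1949] [-0.1700904   0.21002357 -2.36141512]
```

Emit:
servo_tool([
  {"dp": [-3,-12,12],"twist": -3},
  {"dp": [-8,-32,25],"twist": -9},
  {"dp": [-14,-55,38],"twist": -16},
  {"dp": [-20,-80,40],"twist": -24},
  {"dp": [-26,-105,40],"twist": -32},
])

```text
clock: 26.9
eef_pos: [0.4699, 0.1313, 0.2367]
orientation: [0.666, 3.068, 0.002]
wrist_force: [0.4, 0.3, -3.5]
width: 0.0135
finger_force: 57.9
```

Emit:
servo_tool([
  {"dp": [-6,-25,0],"twist": -8},
  {"dp": [-12,-50,0],"twist": -16},
  {"dp": [-18,-75,0],"twist": -24},
  {"dp": [-24,-100,0],"twist": -32},
  {"dp": [-30,-125,0],"twist": -40},
])

```text
clock: 27.4
eef_pos: [0.4393, 0.0064, 0.2361]
orientation: [1.676, 2.657, 0.001]
wrist_force: [0.4, 0.5, -3.5]
width: 0.0131
finger_force: 57.9
```

Emit:
servo_tool([
  {"dp": [0,-25,0],"twist": -8},
  {"dp": [0,-50,0],"twist": -16},
  {"dp": [0,-75,0],"twist": -24},
  {"dp": [0,-100,0],"twist": -32},
  {"dp": [0,-125,0],"twist": -40},
])

```text
clock: 27.9
eef_pos: [0.4393, -0.1183, 0.2361]
orientation: [-2.483, -1.924, -0.002]
wrist_force: [0.7, -0.9, -3.4]
width: 0.0132
finger_force: 57.9
```

Run:
```python
from h import *
s=sense(); o=s['orientation'];print(np.round(s['eef_pos'],4),2*np.degrees(np.arctan2(o[1],o[0]))-90,np.round(s['q'],2),s['wrist_force'],s['clock'])
```

```text
[ 0.4393 -0.1183  0.2361] -374.47394120127825 [-0.04  0.5   0.31  2.08 -0.26  0.6   0.19] [ 0.73249232 -0.93351866 -3.35454302] 27.9
```

Emit:
servo_tool([
  {"dp": [-8,-25,0],"twist": -8},
  {"dp": [-16,-55,0],"twist": -16},
  {"dp": [-20,-85,0],"twist": -24},
  {"dp": [-20,-115,0],"twist": -32},
  {"dp": [-20,-140,0],"twist": -40},
])

```text
clock: 28.4
eef_pos: [0.4191, -0.2588, 0.2362]
orientation: [-2.992, -0.957, -0.002]
wrist_force: [0.9, -0.4, -3.2]
width: 0.0136
finger_force: 57.9
```

Emit:
servo_tool([
  {"dp": [0,-20,-10],"twist": -8},
  {"dp": [5,-33,-25],"twist": -16},
  {"dp": [10,-33,-45],"twist": -24},
  {"dp": [20,-33,-65],"twist": -28},
  {"dp": [25,-33,-75],"twist": -28.5},
])

```text
clock: 28.9
eef_pos: [0.4449, -0.2893, 0.1593]
orientation: [-3.133, -0.203, 0.001]
wrist_force: [0.2, 0.5, -2.4]
width: 0.0136
finger_force: 57.9
```

```bash
cat > m.py <<'E'
from h import *
s=sense(); o=s['orientation'];print(np.round(s['eef_pos'],4),2*np.degrees(np.arctan2(o[1],o[0]))-90,s['wrist_force'],s['clock'])
for c in ['scene','top','wrist']:
  p=snapshot(c)
  print(c)
  for n in ['wax_pot','bail_top','curl_seat','crown_seat','snap_hook','hook_nose','candle_tin','wax_block']:
    r=place_of(n,p); print(n,[(np.round(a['point'],3).tolist(),round(a['p'],2)) for a in r[:2]])
s=sense(); print(np.round(s['eef_pos'],4))
E
python3 m.py
```

```text
[ 0.4449 -0.2893  0.1593] -442.59820894987365 [ 0.21143075  0.53910706 -2.42124705] 28.9
scene
wax_pot [([0.519, -0.279, 0.11], 0.7), ([0.62, -0.273, 0.238], 0.5)]
bail_top [([0.522, -0.278, 0.216], 0.75)]
curl_seat [([0.611, -0.275, 0.135], 0.67)]
crown_seat [([0.604, -0.276, 0.263], 0.66)]
snap_hook [([0.606, -0.273, 0.125], 0.77)]
hook_nose [([0.62, -0.27, 0.235], 0.94)]
candle_tin [([0.414, -0.374, 0.0], 0.63)]
wax_block []
top
wax_pot [([0.521, -0.28, 0.116], 0.8)]
bail_top [([0.519, -0.277, 0.214], 0.52)]
curl_seat [([0.611, -0.272, 0.141], 0.52)]
crown_seat []
snap_hook [([0.61, -0.277, 0.126], 0.73)]
hook_nose [([0.618, -0.274, 0.241], 0.42)]
candle_tin [([0.414, -0.369, -0.006], 0.6)]
wax_block [([0.519, -0.281, 0.214], 0.22)]
wrist
wax_pot [([0.524, -0.281, 0.114], 0.65)]
bail_top [([0.516, -0.276, 0.219], 0.75), ([0.432, -0.294, 0.182], 0.25)]
curl_seat []
crown_seat [([0.433, -0.221, -0.002], 0.57)]
snap_hook []
hook_nose []
candle_tin [([0.413, -0.368, 0.001], 0.98)]
wax_block [([0.432, -0.222, -0.003], 0.56)]
[ 0.445  -0.2901  0.1601]
```

Emit:
servo_tool([
  {"dp": [10,1,-10],"twist": 0},
  {"dp": [22,2,-20],"twist": 0},
  {"dp": [34,3,-30],"twist": 0},
  {"dp": [44,3,-38],"twist": 0},
  {"dp": [50,3,-38],"twist": 0},
])

```text
clock: 30.75
eef_pos: [0.496, -0.2861, 0.1203]
orientation: [-3.133, -0.208, 0.002]
wrist_force: [-0.5, -0.5, -4.1]
width: 0.0131
finger_force: 57.9
```

Emit:
servo_tool([
  {"dp": [5,0,0],"twist": 0},
  {"dp": [10,0,0],"twist": 0},
  {"dp": [15,1,0],"twist": 0},
  {"dp": [20,1,0],"twist": 0},
  {"dp": [20,1,0],"twist": 0},
])

```text
clock: 31.25
eef_pos: [0.5161, -0.286, 0.1225]
orientation: [3.134, 0.207, 0.002]
wrist_force: [-0.5, -0.3, -4.1]
width: 0.0136
finger_force: 57.9
```

```bash
python3 m.py
```

```text
[ 0.5161 -0.286   0.1225] -82.43906908355478 [-0.5166205 -0.3236504 -4.1167324] 31.25
scene
wax_pot [([0.59, -0.278, 0.077], 0.97)]
bail_top [([0.596, -0.273, 0.18], 0.9)]
curl_seat [([0.634, -0.276, 0.14], 0.68)]
crown_seat [([0.603, -0.279, 0.261], 0.84)]
snap_hook [([0.634, -0.274, 0.13], 0.93)]
hook_nose [([0.623, -0.271, 0.24], 0.91)]
candle_tin [([0.413, -0.375, -0.001], 0.58)]
wax_block [([0.431, -0.224, -0.001], 0.93)]
top
wax_pot []
bail_top [([0.587, -0.274, 0.177], 0.47)]
curl_seat [([0.622, -0.274, 0.241], 0.62), ([0.629, -0.271, 0.142], 0.55)]
crown_seat [([0.599, -0.272, 0.262], 0.38)]
snap_hook [([0.631, -0.277, 0.134], 0.61)]
hook_nose [([0.625, -0.273, 0.243], 0.42)]
candle_tin [([0.412, -0.367, -0.001], 0.61)]
wax_block [([0.409, -0.37, -0.001], 0.54)]
wrist
wax_pot [([0.593, -0.28, 0.078], 0.65)]
bail_top []
curl_seat []
crown_seat []
snap_hook [([0.628, -0.274, 0.13], 0.66)]
hook_nose [([0.52, -0.5, -0.003], 0.32)]
candle_tin []
wax_block [([0.432, -0.221, -0.0], 0.75)]
[ 0.515  -0.2861  0.1221]
```

Emit:
servo_tool([
  {"dp": [-8,0,0],"twist": 0},
  {"dp": [-18,0,0],"twist": 0},
  {"dp": [-28,0,0],"twist": 0},
  {"dp": [-35,0,-4],"twist": 0},
  {"dp": [-35,0,-8],"twist": 0},
])

```text
clock: 33.1
eef_pos: [0.4785, -0.2865, 0.1142]
orientation: [-3.135, -0.202, 0.001]
wrist_force: [-0.4, -0.5, -3.7]
width: 0.0135
finger_force: 57.9
```

Emit:
servo_tool([
  {"dp": [0,0,0],"twist": 0},
  {"dp": [0,0,0],"twist": 0},
  {"dp": [0,0,0],"twist": 0},
  {"dp": [0,0,0],"twist": 0},
  {"dp": [0,0,0],"twist": 0},
])

```text
clock: 33.6
eef_pos: [0.4803, -0.2861, 0.1142]
orientation: [3.135, 0.206, 0.0]
wrist_force: [0.1, -0.5, -2.3]
width: 0.0134
finger_force: 57.9
```

```bash
cat > m2.py <<'E'
from h import *
s=sense(); print(np.round(s['eef_pos'],4),np.round(s['wrist_force'],1),s['clock'])
A={}
for c in ['scene','top','scene','top']:
  p=snapshot(c)
  for n in ['wax_pot','bail_top','curl_seat','crown_seat','snap_hook','hook_nose']:
    r=place_of(n,p)
    if r: A.setdefault(n,[]).append((c[0],np.round(r[0]['point'],3).tolist(),round(r[0]['p'],2)))
for n in A: print(n,*A[n])
s=sense(); print(np.round(s['eef_pos'],4),np.round(s['wrist_force'],1))
E
python3 m2.py
```

```text
[ 0.4803 -0.2861  0.1142] [ 0.1 -0.5 -2.3] 33.6
wax_pot ('s', [0.554, -0.275, 0.066], 0.79) ('t', [0.557, -0.276, 0.069], 0.53) ('s', [0.61, -0.275, 0.138], 0.61) ('t', [0.552, -0.276, 0.066], 0.46)
bail_top ('s', [0.56, -0.276, 0.171], 0.66) ('t', [0.557, -0.275, 0.168], 0.42) ('s', [0.56, -0.278, 0.17], 0.8) ('t', [0.555, -0.274, 0.165], 0.46)
curl_seat ('s', [0.6, -0.273, 0.14], 0.94) ('t', [0.626, -0.276, 0.142], 0.59) ('s', [0.609, -0.276, 0.138], 0.66) ('t', [0.62, -0.271, 0.141], 0.58)
crown_seat ('s', [0.603, -0.276, 0.264], 0.67) ('t', [0.599, -0.272, 0.258], 0.69) ('s', [0.601, -0.276, 0.262], 0.97) ('t', [0.62, -0.274, 0.239], 0.63)
snap_hook ('s', [0.597, -0.272, 0.126], 0.84) ('t', [0.628, -0.277, 0.131], 0.49) ('s', [0.608, -0.274, 0.125], 0.68) ('t', [0.619, -0.276, 0.131], 0.67)
hook_nose ('s', [0.616, -0.275, 0.234], 0.71) ('t', [0.623, -0.272, 0.243], 0.63) ('s', [0.617, -0.273, 0.238], 0.85) ('t', [0.62, -0.275, 0.239], 0.72)
[ 0.48   -0.2861  0.1142] [-0.2  0.4 -3.5]
```

Emit:
servo_tool([
  {"dp": [0,0,0],"twist": 0},
  {"dp": [0,0,0],"twist": 0},
  {"dp": [0,0,0],"twist": 0},
  {"dp": [0,0,0],"twist": 0},
  {"dp": [0,0,0],"twist": 0},
])

```text
clock: 35.5
eef_pos: [0.48, -0.2861, 0.1141]
orientation: [3.135, 0.206, 0.0]
wrist_force: [0.4, -0.2, -2.8]
width: 0.0134
finger_force: 57.9
```

Emit:
servo_tool([
  {"dp": [0,0,0],"twist": 0},
  {"dp": [0,0,0],"twist": 0},
  {"dp": [0,0,0],"twist": 0},
  {"dp": [0,0,0],"twist": 0},
  {"dp": [0,0,0],"twist": 0},
])

```text
clock: 36.0
eef_pos: [0.48, -0.2861, 0.1141]
orientation: [3.135, 0.206, -0.0]
wrist_force: [-0.1, 0.4, -3.2]
width: 0.0131
finger_force: 57.9
```

```bash
python3 m2.py
```

```text
[ 0.48   -0.2861  0.1141] [-0.1  0.4 -3.2] 36.0
wax_pot ('s', [0.553, -0.279, 0.065], 0.58) ('t', [0.559, -0.277, 0.067], 0.53) ('s', [0.556, -0.279, 0.065], 0.92) ('t', [0.556, -0.275, 0.067], 0.53)
curl_seat ('s', [0.613, -0.271, 0.136], 0.91) ('t', [0.617, -0.274, 0.141], 0.46) ('s', [0.613, -0.271, 0.14], 0.95) ('t', [0.616, -0.274, 0.138], 0.48)
crown_seat ('s', [0.602, -0.277, 0.265], 0.63) ('t', [0.601, -0.27, 0.261], 0.66) ('s', [0.601, -0.278, 0.263], 0.97) ('t', [0.599, -0.273, 0.262], 0.5)
snap_hook ('s', [0.612, -0.273, 0.126], 0.58) ('t', [0.616, -0.275, 0.134], 0.55) ('s', [0.616, -0.275, 0.126], 0.9) ('t', [0.618, -0.276, 0.13], 0.5)
hook_nose ('s', [0.619, -0.272, 0.239], 0.74) ('t', [0.62, -0.273, 0.243], 0.44) ('s', [0.618, -0.272, 0.239], 0.77) ('t', [0.618, -0.274, 0.24], 0.71)
bail_top ('t', [0.553, -0.275, 0.165], 0.6) ('s', [0.558, -0.276, 0.168], 0.77) ('t', [0.556, -0.277, 0.169], 0.42)
[ 0.48   -0.2861  0.1141] [ 0.1  0.5 -3. ]
```

Emit:
servo_tool([
  {"dp": [8,0,0],"twist": 0},
  {"dp": [16,1,0],"twist": 0},
  {"dp": [24,1,0],"twist": 0},
  {"dp": [32,2,0],"twist": 0},
  {"dp": [38,2,0],"twist": 0},
])

```text
clock: 37.9
eef_pos: [0.5193, -0.2837, 0.114]
orientation: [3.135, 0.208, 0.001]
wrist_force: [0.1, 0.4, -2.4]
width: 0.0133
finger_force: 57.9
```

Emit:
servo_tool([
  {"dp": [4,0,0],"twist": 0},
  {"dp": [8,0,0],"twist": 0},
  {"dp": [11,0,0],"twist": 0},
  {"dp": [11,0,0],"twist": 0},
])

```text
clock: 38.3
eef_pos: [0.5294, -0.2841, 0.1141]
orientation: [3.135, 0.206, 0.0]
wrist_force: [0.5, 0.4, -2.2]
width: 0.0135
finger_force: 57.9
```

```bash
python3 m2.py
```

```text
[ 0.5294 -0.2841  0.1141] [ 0.5  0.4 -2.2] 38.3
bail_top ('s', [0.609, -0.275, 0.168], 0.65) ('s', [0.608, -0.274, 0.17], 0.63)
curl_seat ('s', [0.617, -0.272, 0.136], 0.7) ('s', [0.615, -0.272, 0.135], 0.74)
crown_seat ('s', [0.602, -0.279, 0.262], 0.56) ('s', [0.604, -0.279, 0.262], 0.85)
snap_hook ('s', [0.52, -0.497, -0.001], 0.71)
hook_nose ('s', [0.617, -0.27, 0.239], 0.77) ('s', [0.617, -0.272, 0.239], 0.88)
wax_pot ('s', [0.601, -0.275, 0.064], 0.97)
[ 0.529  -0.2841  0.1142] [-1.4 -0.8 -2.3]
```

Emit:
servo_tool([
  {"dp": [0,0,-5],"twist": 0},
  {"dp": [1,0,-10],"twist": 0},
  {"dp": [2,0,-15],"twist": 0},
  {"dp": [3,0,-20],"twist": 0},
  {"dp": [4,0,-24],"twist": 0},
])

```text
clock: 40.2
eef_pos: [0.533, -0.284, 0.0894]
orientation: [-3.135, -0.206, 0.001]
wrist_force: [1.0, 0.4, -3.5]
width: 0.0134
finger_force: 57.9
```

```bash
python3 m2.py
```

```text
[ 0.533  -0.284   0.0894] [ 1.   0.4 -3.5] 40.2
wax_pot ('s', [0.604, -0.275, 0.042], 0.94) ('s', [0.606, -0.276, 0.045], 0.9)
bail_top ('s', [0.61, -0.276, 0.147], 0.9) ('s', [0.612, -0.272, 0.147], 0.61)
curl_seat ('s', [0.615, -0.277, 0.138], 0.87) ('s', [0.618, -0.275, 0.137], 0.84)
crown_seat ('s', [0.6, -0.278, 0.258], 0.72) ('s', [0.599, -0.275, 0.263], 0.69)
snap_hook ('s', [0.613, -0.274, 0.128], 0.71)
hook_nose ('s', [0.62, -0.272, 0.239], 0.58) ('s', [0.618, -0.272, 0.237], 0.69) ('t', [0.518, -0.288, 0.106], 0.36)
[ 0.5331 -0.2841  0.0901] [ 0.5 -0.8 -3. ]
```

Emit:
servo_tool([
  {"dp": [0.5,0,-1.5],"twist": 0},
  {"dp": [1,0,-3],"twist": 0},
  {"dp": [1.5,0,-4.5],"twist": 0},
  {"dp": [1.5,0,-5],"twist": 0},
  {"dp": [1.5,0,-5],"twist": 0},
])

```text
clock: 42.1
eef_pos: [0.5344, -0.284, 0.0849]
orientation: [-3.135, -0.206, 0.0]
wrist_force: [0.2, -0.7, -3.6]
width: 0.0136
finger_force: 57.9
```

Emit:
servo_tool([
  {"dp": [0,0,-1],"twist": 0},
  {"dp": [0,0,-2],"twist": 0},
  {"dp": [0,0,-2],"twist": 0},
])

```text
clock: 42.4
eef_pos: [0.5348, -0.2844, 0.0834]
orientation: [3.134, 0.205, 0.001]
wrist_force: [0.1, -0.3, -0.4]
width: 0.0137
finger_force: 57.9
```

Emit:
servo_tool([
  {"dp": [0,0,-0.8],"twist": 0},
  {"dp": [0,0,-1.5],"twist": 0},
  {"dp": [0,0,-1.5],"twist": 0},
])

```text
clock: 42.7
eef_pos: [0.535, -0.2845, 0.0821]
orientation: [3.134, 0.206, 0.002]
wrist_force: [-0.0, 0.1, 2.9]
width: 0.0133
finger_force: 57.9
```

Emit:
servo_tool([
  {"dp": [-1,0,1],"twist": 0},
  {"dp": [-2.5,0,1],"twist": 0},
  {"dp": [-4,0,1],"twist": 0},
  {"dp": [-5.5,0,1],"twist": 0},
  {"dp": [-7,0,1],"twist": 0},
])

```text
clock: 43.2
eef_pos: [0.5275, -0.2841, 0.0827]
orientation: [3.135, 0.206, 0.0]
wrist_force: [0.5, -0.5, 1.5]
width: 0.0132
finger_force: 57.9
```

```bash
python3 m2.py
```

```text
[ 0.5275 -0.2841  0.0827] [ 0.5 -0.5  1.5] 43.2
wax_pot ('s', [0.602, -0.275, 0.038], 0.97) ('s', [0.602, -0.276, 0.035], 0.7)
bail_top ('s', [0.605, -0.272, 0.14], 0.91) ('s', [0.605, -0.272, 0.14], 0.73)
curl_seat ('s', [0.605, -0.276, 0.138], 0.76) ('s', [0.608, -0.275, 0.138], 0.63)
crown_seat ('s', [0.6, -0.28, 0.265], 0.8) ('s', [0.599, -0.279, 0.261], 0.69) ('t', [0.6, -0.274, 0.264], 0.47)
snap_hook ('s', [0.603, -0.272, 0.124], 0.88) ('s', [0.604, -0.275, 0.124], 0.57)
hook_nose ('s', [0.616, -0.273, 0.237], 0.9) ('t', [0.616, -0.274, 0.239], 0.54) ('s', [0.616, -0.272, 0.237], 0.93) ('t', [0.619, -0.272, 0.238], 0.48)
[ 0.5276 -0.2841  0.0826] [-0.7  0.1  2.3]
```

Emit:
servo_tool([
  {"dp": [0,0,0.5],"twist": 0},
  {"dp": [0,0,0.5],"twist": 0},
], newtons=10)

```text
clock: 44.8
eef_pos: [0.5272, -0.2839, 0.0828]
orientation: [-3.134, -0.206, 0.001]
wrist_force: [1.1, 0.7, -0.7]
width: 0.0138
finger_force: 10.0
```

Emit:
servo_tool([
  {"dp": [0,0,0],"twist": 0},
  {"dp": [0,0,0],"twist": 0},
  {"dp": [0,0,0],"twist": 0},
  {"dp": [0,0,0],"twist": 0},
  {"dp": [0,0,0],"twist": 0},
], gripper=40)

```text
clock: 45.3
eef_pos: [0.5276, -0.2841, 0.0831]
orientation: [3.135, 0.206, 0.0]
wrist_force: [0.6, 0.3, 0.5]
width: 0.0402
finger_force: 0.0
```

Emit:
servo_tool([
  {"dp": [0,0,0],"twist": 0},
  {"dp": [0,0,0],"twist": 0},
  {"dp": [0,0,0],"twist": 0},
  {"dp": [0,0,0],"twist": 0},
  {"dp": [0,0,0],"twist": 0},
])

```text
clock: 45.8
eef_pos: [0.5275, -0.2841, 0.0832]
orientation: [3.135, 0.206, 0.0]
wrist_force: [0.1, -0.0, 0.3]
width: 0.0396
finger_force: 0.0
```

```bash
python3 m2.py
```

```text
[ 0.5275 -0.2841  0.0832] [ 0.1 -0.   0.3] 45.8
wax_pot ('s', [0.604, -0.275, 0.035], 0.85) ('s', [0.607, -0.273, 0.035], 0.58)
curl_seat ('s', [0.611, -0.274, 0.139], 0.66) ('s', [0.605, -0.275, 0.136], 0.72)
crown_seat ('s', [0.608, -0.273, 0.124], 0.34) ('t', [0.6, -0.271, 0.263], 0.45) ('s', [0.602, -0.28, 0.259], 0.63)
snap_hook ('s', [0.608, -0.273, 0.124], 0.68) ('t', [0.613, -0.276, 0.13], 0.5) ('s', [0.606, -0.274, 0.127], 0.79) ('t', [0.613, -0.278, 0.13], 0.58)
hook_nose ('s', [0.616, -0.272, 0.239], 0.94) ('s', [0.616, -0.272, 0.236], 0.95) ('t', [0.431, -0.221, 0.002], 0.6)
bail_top ('s', [0.608, -0.273, 0.139], 0.62)
[ 0.5275 -0.2841  0.0832] [-0.5  0.3  0. ]
```

Emit:
servo_tool([
  {"dp": [-10,-1.2,0],"twist": 0},
  {"dp": [-25,-3,0],"twist": 0},
  {"dp": [-45,-5.5,0],"twist": 0},
  {"dp": [-70,-8.5,0],"twist": 0},
  {"dp": [-90,-11,5],"twist": 0},
])

```text
clock: 47.7
eef_pos: [0.4349, -0.2951, 0.088]
orientation: [-3.134, -0.204, 0.003]
wrist_force: [0.5, -0.5, -0.1]
width: 0.0398
finger_force: 0.0
```

Emit:
servo_tool([
  {"dp": [-10,0,30],"twist": 0},
  {"dp": [-20,0,60],"twist": 0},
  {"dp": [-20,0,80],"twist": 0},
  {"dp": [-20,0,80],"twist": 0},
  {"dp": [-20,0,80],"twist": 0},
])

```text
clock: 48.2
eef_pos: [0.4172, -0.2949, 0.1681]
orientation: [3.135, 0.206, 0.001]
wrist_force: [-0.4, 0.5, -0.3]
width: 0.0399
finger_force: 0.0
```

Emit:
servo_tool([
  {"dp": [0,0,0],"twist": 0},
  {"dp": [0,0,0],"twist": 0},
  {"dp": [0,0,0],"twist": 0},
  {"dp": [0,0,0],"twist": 0},
  {"dp": [0,0,0],"twist": 0},
])

```text
clock: 48.7
eef_pos: [0.4175, -0.2951, 0.1679]
orientation: [-3.135, -0.206, 0.001]
wrist_force: [-0.3, -0.4, -0.9]
width: 0.0401
finger_force: 0.0
```

Emit:
servo_tool([
  {"dp": [0,0,0],"twist": 0},
  {"dp": [0,0,0],"twist": 0},
  {"dp": [0,0,0],"twist": 0},
  {"dp": [0,0,0],"twist": 0},
  {"dp": [0,0,0],"twist": 0},
])

```text
clock: 49.2
eef_pos: [0.4175, -0.2951, 0.1682]
orientation: [3.135, 0.206, 0.0]
wrist_force: [-0.5, -0.3, -1.1]
width: 0.04
finger_force: 0.0
```

```bash
python3 m2.py; python3 m2.py
```

```text
[ 0.4175 -0.2951  0.1682] [-0.5 -0.3 -1.1] 49.2
wax_pot ('s', [0.612, -0.274, 0.036], 0.8) ('t', [0.612, -0.273, 0.039], 0.81) ('s', [0.609, -0.274, 0.036], 0.91) ('t', [0.615, -0.27, 0.036], 0.58)
bail_top ('s', [0.611, -0.272, 0.139], 0.83) ('t', [0.606, -0.273, 0.134], 0.68) ('s', [0.608, -0.274, 0.142], 0.9) ('t', [0.604, -0.273, 0.135], 0.82)
curl_seat ('s', [0.613, -0.273, 0.137], 0.83) ('t', [0.612, -0.274, 0.14], 0.59) ('s', [0.611, -0.272, 0.136], 0.69) ('t', [0.614, -0.274, 0.138], 0.65)
crown_seat ('s', [0.603, -0.275, 0.261], 0.98) ('t', [0.601, -0.272, 0.261], 0.59) ('s', [0.602, -0.276, 0.265], 0.78) ('t', [0.599, -0.272, 0.264], 0.6)
snap_hook ('s', [0.609, -0.272, 0.124], 0.63) ('t', [0.607, -0.277, 0.13], 0.67) ('s', [0.611, -0.273, 0.123], 0.7) ('t', [0.61, -0.278, 0.128], 0.66)
hook_nose ('s', [0.615, -0.275, 0.24], 0.6) ('t', [0.616, -0.272, 0.239], 0.43) ('t', [0.619, -0.272, 0.241], 0.57)
[ 0.4176 -0.2951  0.1682] [-0.   0.2 -0.2]
[ 0.4176 -0.2951  0.1682] [-0.   0.2 -0.2] 50.6
wax_pot ('s', [0.611, -0.274, 0.035], 0.9) ('t', [0.614, -0.27, 0.039], 0.6) ('s', [0
[... 167 characters left out ...]
.14], 0.69) ('t', [0.605, -0.273, 0.137], 0.68)
curl_seat ('s', [0.613, -0.274, 0.14], 0.76) ('t', [0.614, -0.273, 0.138], 0.55) ('s', [0.612, -0.274, 0.14], 0.66) ('t', [0.612, -0.273, 0.141], 0.53)
crown_seat ('s', [0.602, -0.279, 0.264], 0.68) ('t', [0.602, -0.27, 0.263], 0.59) ('s', [0.598, -0.278, 0.264], 0.75) ('t', [0.6, -0.273, 0.263], 0.58)
snap_hook ('s', [0.608, -0.271, 0.126], 0.73) ('t', [0.613, -0.278, 0.128], 0.48) ('s', [0.612, -0.273, 0.125], 0.77) ('t', [0.61, -0.28, 0.133], 0.66)
hook_nose ('s', [0.602, -0.272, 0.253], 0.67) ('t', [0.618, -0.274, 0.242], 0.49) ('s', [0.617, -0.275, 0.235], 0.86) ('t', [0.518, -0.287, 0.098], 0.72)
[ 0.4175 -0.2951  0.1681] [ 0.6 -0.3 -0.3]
```

```bash
python3 -c "
from workcell import *
print(finish_job())"
```

```text
the job is handed in; nothing more can be done
None
```

The job is handed in but gave back no verdict: the hook hangs on the crossbar, the gate feels shut, and the pot hangs at rest in its lower curl, about 36 mm off the bench; on the first approach the pot's rim pushed the hook about 20 mm aside, so I backed off, let it settle and came in lower.

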